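# Slide a guitar pickup into the hidden nest of a soldering jig

## Robot

A 7-joint arm with a two-finger parallel gripper is mounted at the origin on the work surface. World frame = base frame: x ahead of the robot, y to its left, z up, the work surface at z = 0. Lengths are in m, angles in rad, forces in N, time in s.
With the tool pointing down it reaches from about 0.4 to 0.85 m from the base axis. Payload 10.4 kg.
Tool frame: the origin (TCP) lies at the very end of the fingers, on their centre line; the grasp point (between the pads) lies 19 mm behind it; z points along the fingers, y is the direction in which the jaws open and shut (so a half turn about z gives the same grasp; the last joint's range is limited). The gripper opens to 87 mm and grips with 3 to 60 N. Pads are 19 mm wide; open, the fingers measure 117 mm over their backs; the gripper's body (75 mm by 190 mm) begins 51 mm behind the grasp point.
Start: joints at [1.23, 0.332, -0.065, 1.46, 0.022, 1.35, -0.088], TCP at [0.195, -0.594, 0.223] pointing down, gripper open.
Joint ranges: [-2.6, 2.6], [-0.5, 2.12], [-1.47, 1.34], [0.16, 2.42], [-1.27, 4.41], [0.06, 2.06], [-2.6, 2.6]. Speed limits (rad/s): [2.22, 2.22, 2.79, 2.79, 3.14, 3.14, 3.14].

## Interface

Orientations are given as a unit quaternion [x, y, z, w].
In Python, from bench import read_state, camera, close_job, recognise, masks_of gives the robot as it stands.
- The arm moves only by the tool play_rows, never from a script. Its argument "moves" is a list of rows, each a list of 3 entries, a list of its own where there are three numbers: the shift along the tool's x, y, z in cm, then the turn, a rotation vector about the tool's x, y, z in rad, then the finger opening in cm, from 0 to 8.7. In form: [[[dx, dy, dz], [ax, ay, az], jaw], ...]. A call has 1 to 8 rows; each row is the pose to reach, as a shift and turn from the pose commanded when the call began, along the tool's axes at that moment; what a row does not reach only later rows make up. A row lasts 1/8 s, in which the tool goes at most 62.5 mm and 10.7 degrees, less where a joint would pass 70% of its speed; a pose out of reach is approached as far as the arm can. A call with a gripper value outside its range is refused whole. The fingers move at their own pace and stop on an object; "grip_force" is the grip in N (left out, the last holds). Time passes only in rows, so rows that repeat a pose let the fingers close. It gives the time, the measured TCP pose, the force and the opening at its end, in the units of the state.
- read_state(): the state, without advancing time (a new reading comes with each control period).
- camera(name): name is "side" or "top" or "wrist"; returns a dict with "frame" (400x640x3 uint8, red, green, blue), "intrinsics" (3x3 intrinsics, pixels), "camera_from_world" (4x4, takes a point from world to camera coordinates). Camera axes: x right, y down, z forward; pixel columns grow to the right and rows downward; lengths in m; the calibration is good to about 2 mm. A picture is of the moment at which its call begins. There is no depth.
- close_job(): hands the job in, once; it reports no verdict.
Trained networks look in a picture, given as the dict that the camera call returned (one of the last four; its "shot" number tells which), for a name from the list of things; names that differ only in an ending like _2 or _b are one class to them, and where a whole thing is asked for, a point or a joint stands for the part that bears it (a point fixed in the world has none). Each returns a list of dicts, best first, with "conf" (0 to 1); they miss things now and then, are a little off and sometimes report something else, mostly with a low value. They report only what shows in the picture. A call takes as long as a camera call. They do not tell look-alikes from the thing itself.
- recognise(picture, query): "at" ([column, row] in pixels, amid what is visible of it).
- masks_of(picture, query): "region" (400x640 bool, what is visible of it) and "at" ([column, row] in pixels, amid what is visible of it).
The state is a dict: "time": time; "joint_positions": joint angles; "joint_vel": joint speeds; "joint_torque": joint torques, N m; "ee_pos": TCP position; "eef_rot": TCP orientation; "ft_force": force on the tool from outside, world axes, zero at the start; "torque": the same for the moment, N m; "width": finger opening in m.
Only numpy, scipy, OpenCV 4.12 (cv2) and the standard library are available. Lean on these libraries where they do the work, as an engineer would, in place of code of your own. Each camera call takes 0.05 s, during which the arm holds its last target.

## Task

Load the small pickup that stands on the steel base plate with bent-down skids into the slide jig: set it skids down and lengthwise on the jig's open metal landing, then push it along under the two grey rails until it drops into the nest hidden beneath them. Leave it sitting level and fully down in the nest, and leave the other things on the bench where they are.

Things in the scene. Friction and masses are not known exactly. Their poses are not given: they have to be found in the camera images.
- pickup_center (a point): Centre, half-way up (21 mm above the underside), of the pickup to load: 42 mm tall, 0.13 kg, loose on the bench, skids down, z up. Its black coil body, 29 mm wide (x), 58 mm long (y), from 11 to 42 mm up, with grey top and two steel blades, stands on a steel base plate 50 by 60 mm (x, y). Lengthwise is its y; either end may go first.
- pickup: The same pickup, origin under its middle. The base plate's long sides are bent down as skids, 60 mm long (y), 6.5 mm wide, 7 mm high; the plate's top is 11 mm above their underside. It lies on either of two spots right of the jig (-y side), the bare pickup on the other, yawed up to 70 degrees either way.
- jig: Slide jig, fixed to the bench: 80 mm wide (its x), 320 mm long (its y, -155 to +165 mm), 42 mm tall; origin on the bench. The pickup travels along +y: over the landing, through the mouth, then skids on two side tracks 22 mm above the bench, base plate under two overhanging grey rails, coil body standing about 22 mm out of the slot between them, where it can be pushed.
- jig_landing (a point): Middle of the open aluminium landing, on its flat top, at (0, -108, 22.3) mm in the jig's frame, same axes. The landing spans y = -155 to -60 mm, between two fences 8 mm high that converge from about 71 mm apart at the outer end to about 54 mm at the mouth.
- jig_mouth (a point): Middle of the mouth, where the rails begin, level with their tops: (0, -60, 42) mm in the jig's frame, same axes. Inside, the channel is 54 mm wide; the rails' undersides are 39 mm and tops 42 mm above the bench, with a 33 mm slot between. At y = 115 mm an end block as high as the rails' undersides closes the channel under them.
- jig_rails (a point): A mark half-way along the rails, level with their tops: (0, 27, 42) mm in the jig's frame. The nest is a break in both tracks, out of sight under the rails: pockets 5 mm deep, 64 mm long. It is adjustable and left anywhere: the seated pickup's centre is somewhere from y = -10 to 64 mm. There the pickup sinks 5 mm and can be pushed no farther; the nest itself does not shift.
- bare_pickup_center (a point): Bystander: centre of a longer pickup without base plate, black below with a thin green top plate, 26 by 88 mm (its x, y) and 17 mm tall, lying on the bench.
- pot: Bystander: potentiometer standing on the bench, steel can 25 mm across and 12 mm high with a shaft up to 32 mm; origin under its centre.
- screw_jar: Bystander: glass screw jar, 48 mm across, 55 mm tall; origin under its centre.
- driver: Bystander: screwdriver 170 mm long lying on the bench.
Things that resemble listed ones, but are neither listed nor needed, are in the scene too. Leave any turquoise look-alike of the pickup alone.

How it is judged:
By the outcome, as a careful person would: the job done as asked, in the order asked, and still so for the second after the job is handed in, with the robot touching nothing.
It also fails if it takes over 67 s, if anything falls off the work surface, if the arm or the gripper's body presses on something with over 40 N, if the wrist force passes 120 N, or if a joint passes its speed limit or range.

## Working session

There is one attempt and no reset: what is moved stays moved. The work goes in short steps, Python scripts to look and compute and a tool call to move; the robot and the scene stay as the last step left them, time stands still between calls to the robot, and variables do not carry over. Pictures are saved under pics/ and viewed, and the job is handed in when it is done.

Besides the shell and the picture viewer there is one more tool, called by a JSON object that holds its "fn" and its "kwargs", one argument or row to a line. play_rows: Moves the arm, as the interface text tells. Its arguments: {"type":"object","properties":{"moves":{"type":"array","items":{"type":"array"}},"grip_force":{"type":"number"}},"required":["moves"]}

```bash
mkdir -p pics; ls; cat > h.py <<'E'
import numpy as np, cv2
from bench import read_state, camera, close_job, recognise, masks_of
def save(c,n,crop=None,scale=1):
    f=c["frame"][:,:,::-1]
    if crop: f=f[crop[1]:crop[3],crop[0]:crop[2]]
    if scale!=1: f=cv2.resize(f,None,fx=scale,fy=scale,interpolation=cv2.INTER_CUBIC)
    cv2.imwrite("pics/"+n+".png",f)
def ray(c,px):
    K=np.array(c["intrinsics"]);T=np.array(c["camera_from_world"])
    d=np.linalg.inv(K)@np.array([px[0],px[1],1.]);R=T[:3,:3]
    return -R.T@T[:3,3],R.T@d
def at_z(c,px,z):
    o,d=ray(c,px);return o+d*(z-o[2])/d[2]
def proj(c,p):
    K=np.array(c["intrinsics"]);T=np.array(c["camera_from_world"])
    q=K@(T[:3,:3]@np.array(p)+T[:3,3]);return q[:2]/q[2]
E
python3 - <<'E'
from h import *
s=read_state();print(s)
for n in ["top","side","wrist"]:
    c=camera(n);save(c,n+"0");T=np.array(c["camera_from_world"]);print(n,-T[:3,:3].T@T[:3,3],T[:3,:3].tolist(),np.array(c["intrinsics"]).tolist())
    for q in ["pickup_center","jig_landing","jig_mouth","jig_rails","bare_pickup_center"]:
        print(q,[(np.round(r["at"]).tolist(),round(r["conf"],2)) for r in recognise(c,q)])
E
```

```text
pics
{'time': 0.0, 'joint_positions': array([ 1.23040271,  0.33284904, -0.06471696,  1.46097496,  0.02157688,
        1.34988865, -0.08855504]), 'joint_vel': array([-0.00032879, -0.00091369, -0.00086533,  0.001738  ,  0.00030848,
        0.00158717, -0.00116123]), 'joint_torque': array([-3.60831218e-04, -6.23255610e+01,  2.44547945e-02, -3.89901531e+01,
       -6.14039786e-02,  3.93696001e-02,  1.29611740e-04]), 'ee_pos': array([ 0.19518048, -0.59332078,  0.22175217]), 'eef_rot': array([ 9.87403962e-01,  1.58217911e-01, -1.32303945e-04, -7.00382721e-04]), 'ft_force': array([0.33981846, 0.1287008 , 1.28379578]), 'torque': array([-0.0018763 , -0.00367791, -0.0140159 ]), 'width': 0.08724220737500318}
top [ 0.35140285 -0.03142033  1.30142027] [[0.00447251433600597, -0.9997225978732478, 0.023124098189519802], [-0.9852169299181754, -0.00836541353683767, -0.1711070450301874], [0.17125302221601554, -0.02201697431351601, -0.984981043078474]] [[451.95771620859813, 0.0, 319.1594175932669], [0.0, 451.95771620859813, 200.1653121586092], [0.0, 0.0, 1.0]]
pickup_center [([412.0, 190.0], 0.79), ([45
[... 487 characters left out ...]
8867740878845, 199.0177057395243], [0.0, 0.0, 1.0]]
pickup_center [([339.0, 146.0], 0.79), ([350.0, 128.0], 0.67)]
jig_landing [([274.0, 246.0], 0.86)]
jig_mouth [([277.0, 240.0], 0.7)]
jig_rails [([276.0, 243.0], 0.63)]
bare_pickup_center [([387.0, 187.0], 0.71)]
wrist [ 0.2658761  -0.57108319  0.38404244] [[0.31131142446941074, -0.9503079053692206, 0.00028633475463082225], [-0.9150447321105327, -0.29967821416754403, 0.26997426949640246], [-0.25647287426078974, -0.08430808351585871, -0.9628674944260467]] [[316.7551983628615, 0.0, 318.43544349625853], [0.0, 316.7551983628615, 199.91586073855066], [0.0, 0.0, 1.0]]
pickup_center []
jig_landing []
jig_mouth []
jig_rails []
bare_pickup_center []
```

View pics/top0.png

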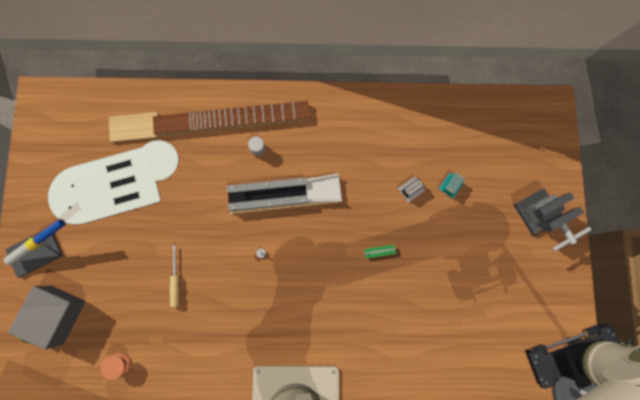

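View pics/side0.png

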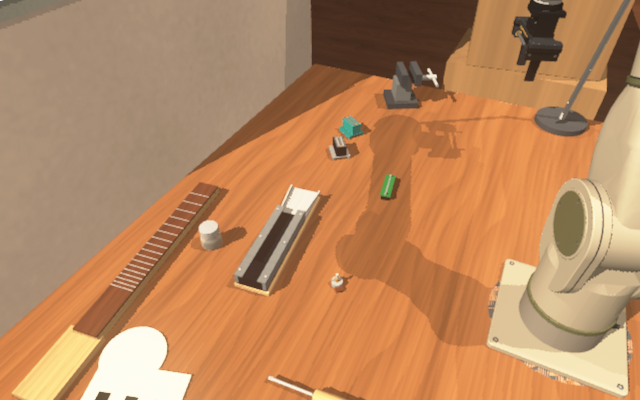

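```bash
python3 - <<'E'
import cv2
a=cv2.imread("pics/top0.png");cv2.imwrite("pics/top0c.png",cv2.resize(a[100:290,200:480],(800,543),interpolation=cv2.INTER_CUBIC))
a=cv2.imread("pics/side0.png");cv2.imwrite("pics/side0c.png",cv2.resize(a[90:310,180:460],(760,597),interpolation=cv2.INTER_CUBIC))
E
```

```text
(no output)
```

View pics/top0c.png

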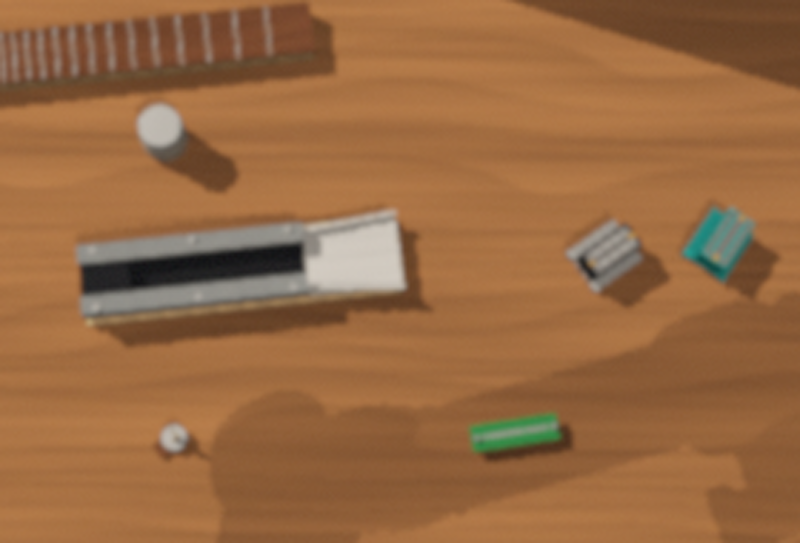

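View pics/side0c.png

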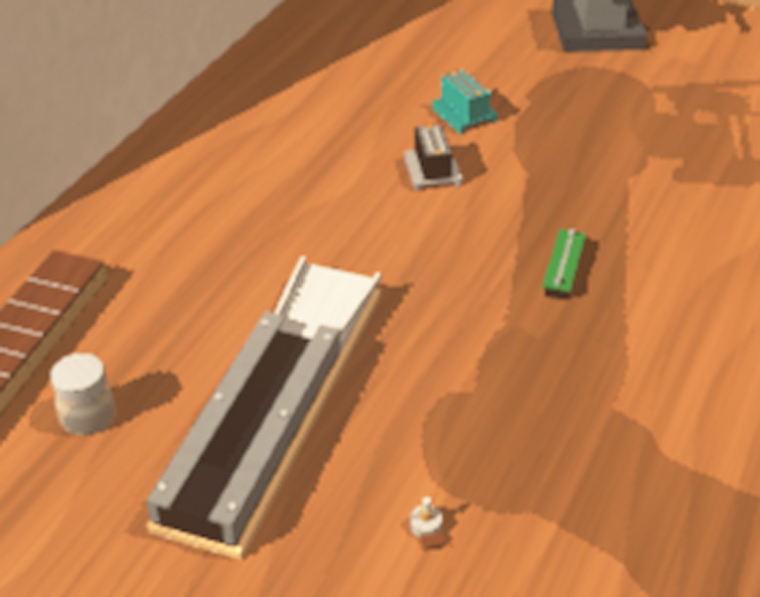

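Candidates (top view): the steel-based pickup at (412,190), a turquoise look-alike at (452,187), and the bare green-topped pickup at (382,250). I choose (412,190), which has a black coil and steel base plate in both crops.

```bash
python3 - <<'E'
from h import *
c=camera("top")
S=800/280
def cr(x,y): return (200+x/S-0.5+0.5/S*0,100+y/S)
for n,p,z in [("railTL",(77,246),.042),("railBL",(81,317),.042),("scrTL",(92,250),.042),("scrTR",(290,229),.042),("scrBL",(97,306),.042),("scrBR",(293,286),.042),("scrTM",(192,240),.042),("scrBM",(197,296),.042),("landTR",(396,210),.03),("landBR",(406,291),.03)]:
    print(n,at_z(c,cr(*p),z).round(4))
for q in ["pickup","jig","bare_pickup_center","pot","screw_jar"]:
    for r in masks_of(c,q):
        m=r["region"].astype(np.uint8)
        pts=cv2.findNonZero(m);rect=cv2.minAreaRect(pts)
        z={"pickup":.02,"jig":.042}.get(q,.01)
        print(q,round(r["conf"],2),m.sum(),np.round(r["at"]),rect)
        b=cv2.boxPoints(rect);print(np.array([at_z(c,p,z)[:2] for p in b]).round(4).tolist(),at_z(c,rect[0],z).round(4))
E
```

```text
railTL [0.6086 0.2031 0.042 ]
railBL [0.5375 0.1964 0.042 ]
scrTL [0.6046 0.1882 0.042 ]
scrTR [ 0.6278 -0.0076  0.042 ]
scrBL [0.5486 0.1812 0.042 ]
scrBR [ 0.5701 -0.0112  0.042 ]
scrTM [0.6157 0.0896 0.042 ]
scrBM [0.5593 0.0833 0.042 ]
landTR [ 0.6511 -0.1142  0.03  ]
landBR [ 0.5681 -0.124   0.03  ]
pickup 0.9 391 [451. 184.] ((451.8529052734375, 184.41172790527344), (17.66435432434082, 24.18130111694336), 30.963756561279297)
[[0.6064, -0.4057], [0.6688, -0.445], [0.6419, -0.4884], [0.58, -0.4488]] [ 0.6241 -0.4469  0.02  ]
pickup 0.87 349 [413. 191.] ((411.6229248046875, 188.64755249023438), (16.644794464111328, 23.1746768951416), 50.19443130493164)
[[0.607, -0.287], [0.6517, -0.3404], [0.6139, -0.3703], [0.5697, -0.317]] [ 0.6104 -0.3286  0.02  ]
jig 0.35 3129 [283. 196.] ((283.7193603515625, 194.06178283691406), (28.54107666015625, 112.15437316894531), 83.92753601074219)
[[0.6094, 0.2032], [0.647, -0.1131], [0.5647, -0.1214], [0.5284, 0.1915]] [0.5871 0.0408 0.042 ]
bare_pickup_center 0.81 254 [379. 252.] ((380.0760498046875, 250.55784606933594), (8.602208137512207, 30.265359
[... 214 characters left out ...]
0.4339, 0.0929], [0.4057, 0.0922], [0.4055, 0.1232]] [0.4197 0.1081 0.01  ]
screw_jar 0.7 294 [256. 148.] ((257.5, 147.0), (20.0, 17.0), 90.0)
[[0.7641, 0.1484], [0.7647, 0.0982], [0.7035, 0.0967], [0.7029, 0.1465]] [0.7337 0.1225 0.01  ]
screw_jar 0.46 278 [380. 252.] ((380.0146789550781, 251.09779357910156), (9.394895553588867, 30.558135986328125), 81.46923065185547)
[[0.4364, -0.1895], [0.4498, -0.2765], [0.4234, -0.2798], [0.4101, -0.1932]] [ 0.4299 -0.2347  0.01  ]
screw_jar 0.44 64 [263. 254.] ((259.5000305175781, 254.00003051757812), (6.7082037925720215, 10.733125686645508), 63.43495178222656)
[[0.4213, 0.126], [0.435, 0.0992], [0.4181, 0.0903], [0.4044, 0.117]] [0.4197 0.1081 0.01  ]
```

{"fn": "play_rows", "kwargs": {
  "moves": [
    [[6,-1.5,0],[0,0,-0.18],8.7],
    [[12,-3,0],[0,0,-0.36],8.7],
    [[18,-4.7,0],[0,0,-0.54],8.7],
    [[24,-6.3,0],[0,0,-0.72],8.7],
    [[30,-7.8,0],[0,0,-0.9],8.7],
    [[36,-9.4,0],[0,0,-1.08],8.7],
    [[42,-11,0],[0,0,-1.26],8.7],
    [[47.8,-12.5,0],[0,0,-1.44],8.7]
  ]
}}

```text
time: 2.2
ee_pos: [0.6119, -0.3245, 0.2227]
eef_rot: [0.636, 0.772, 0.0, 0.0]
ft_force: [0.5, -0.7, -0.1]
width: 0.0874
```

{"fn": "play_rows", "kwargs": {
  "moves": [
    [[0,0,0],[0,0,-0.18],6],
    [[0,0,0],[0,0,-0.36],6],
    [[0,0,0],[0,0,-0.39],6],
    [[0,0,0],[0,0,-0.39],6]
  ]
}}

```text
time: 2.7
ee_pos: [0.6102, -0.3259, 0.2226]
eef_rot: [0.478, 0.878, -0.0, 0.0]
ft_force: [-0.4, -0.0, 0.4]
width: 0.0615
```

```bash
python3 - <<'E'
from h import *
c=camera("wrist");save(c,"w1");s=read_state();print(s["ee_pos"],s["eef_rot"],s["time"],s["ft_force"])
for q in ["pickup_center","jig_landing","jig_mouth"]:
    print(q,[(np.round(r["at"]).tolist(),round(r["conf"],2),at_z(c,r["at"],.021).round(4).tolist()) for r in recognise(c,q)])
E
```

```text
[ 0.61017207 -0.32579182  0.22258997] [ 4.78236345e-01  8.78231175e-01 -2.77358997e-05  2.93712278e-05] 2.75 [-0.01423903 -0.17516723 -0.76310343]
pickup_center [([280.0, 250.0], 0.89, [0.6207, -0.4306, 0.021]), ([322.0, 177.0], 0.86, [0.6139, -0.325, 0.021])]
jig_landing [([448.0, 11.0], 0.84, [0.6282, -0.1099, 0.021])]
jig_mouth [([447.0, 11.0], 0.8, [0.6277, -0.1109, 0.021])]
```

View pics/w1.png

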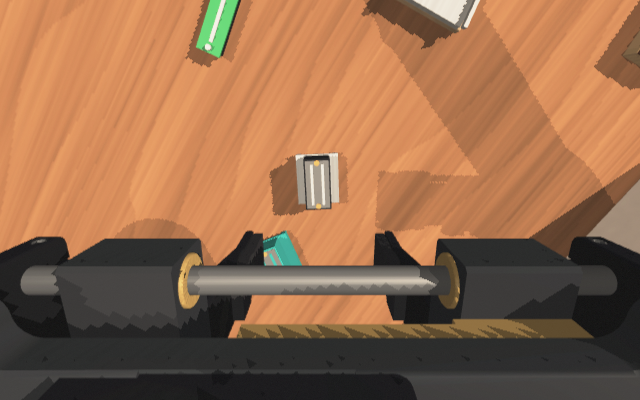

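```bash
python3 - <<'E'
from h import *
c=camera("wrist");save(c,"w1c",(270,130,370,220),8)
for r in masks_of(c,"pickup"):
    m=r["region"].astype(np.uint8);rect=cv2.minAreaRect(cv2.findNonZero(m));print(r["conf"],m.sum(),rect)
E
```

```text
0.67 2241 ((317.22308349609375, 181.015380859375), (56.30207061767578, 42.600975036621094), 86.8201675415039)
0.6 951 ((278.96392822265625, 252.7938232421875), (38.38008499145508, 32.998748779296875), 66.03751373291016)
```

View pics/w1c.png

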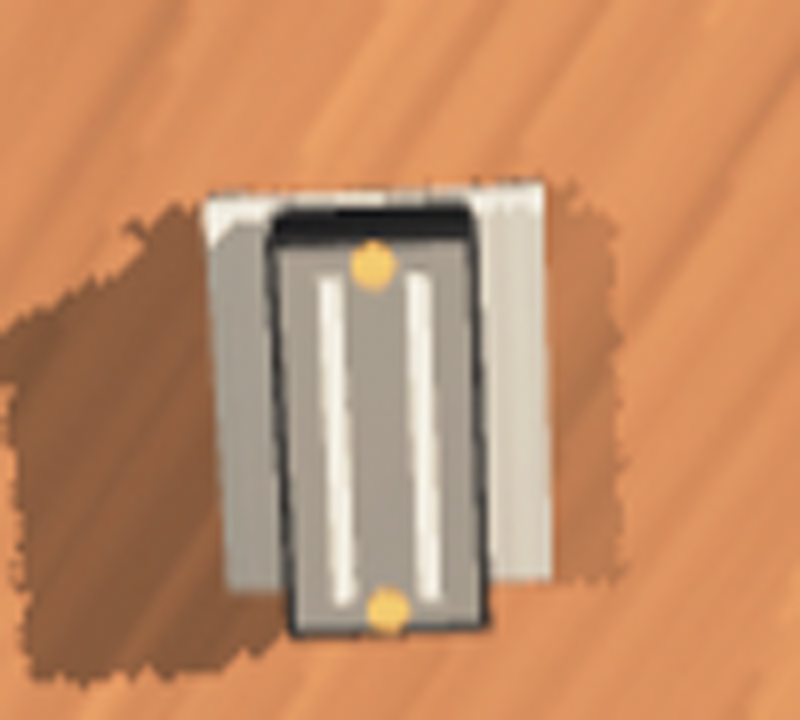

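```bash
cat >> h.py <<'E'
def rect_pose(c,pts,z):
    # pts: TL,TR,BL,BR px ; returns centre, angle(deg) of width dir, sizes
    P=np.array([at_z(c,p,z)[:2] for p in pts]);w=(P[1]-P[0]+P[3]-P[2])/2;l=(P[0]-P[2]+P[1]-P[3])/2
    return P.mean(0).round(4),np.degrees(np.arctan2(w[1],w[0])).round(1),np.degrees(np.arctan2(l[1],l[0])).round(1)-90,np.linalg.norm(w).round(4),np.linalg.norm(l).round(4)
def tool(dp,s=None):
    from scipy.spatial.transform import Rotation as R
    s=s or read_state();return R.from_quat(s["eef_rot"]).as_matrix().T@np.array(dp)*100
E
python3 - <<'E'
from h import *
c=camera("wrist")
f=lambda L:[(270-.5+x/8,130-.5+y/8) for x,y in L]
print(rect_pose(c,f([(272,242),(475,238),(292,632),(488,627)]),.042))
print(rect_pose(c,f([(205,200),(542,187),(228,592),(552,580)]),.011))
from scipy.spatial.transform import Rotation as R
M=R.from_quat(read_state()["eef_rot"]).as_matrix();print(M.round(3),np.degrees(np.arctan2(M[1,1],M[0,1])))
E
```

```text
(array([ 0.6118, -0.3305]), np.float64(34.3), np.float64(35.2), np.float64(0.0276), np.float64(0.0552))
(array([ 0.6119, -0.3307]), np.float64(35.1), np.float64(35.2), np.float64(0.0496), np.float64(0.0601))
[[-0.545  0.839  0.   ]
 [ 0.839  0.545 -0.   ]
 [-0.    -0.    -1.   ]] 33.017930206960905
```

{"fn": "play_rows", "kwargs": {
  "moves": [
    [[-0.49,-0.13,5.5],[0,0,-0.035],6],
    [[-0.49,-0.13,11],[0,0,-0.035],6],
    [[-0.49,-0.13,16],[0,0,-0.035],6],
    [[-0.49,-0.13,19.5],[0,0,-0.035],6],
    [[-0.49,-0.13,20.8],[0,0,-0.035],6],
    [[-0.49,-0.13,20.8],[0,0,-0.035],6]
  ],
  "grip_force": 20
}}

```text
time: 3.8
ee_pos: [0.612, -0.3304, 0.0147]
eef_rot: [0.461, 0.887, 0.0, -0.0]
ft_force: [0.2, 0.1, -0.2]
width: 0.06
```

{"fn": "play_rows", "kwargs": {
  "moves": [
    [[0,0,0],[0,0,0],2],
    [[0,0,0],[0,0,0],2],
    [[0,0,0],[0,0,0],2],
    [[0,0,0],[0,0,0],2],
    [[0,0,0],[0,0,0],2],
    [[0,0,-1],[0,0,0],2],
    [[0,0,-4],[0,0,0],2],
    [[0,0,-10],[0,0,0],2]
  ]
}}

```text
time: 4.8
ee_pos: [0.6102, -0.3298, 0.1133]
eef_rot: [0.461, 0.887, 0.0, -0.003]
ft_force: [-0.0, -0.4, -1.1]
width: 0.0288
```

```bash
python3 - <<'E'
from h import *
c=camera("wrist");save(c,"w2");s=read_state();print(s["ee_pos"],s["eef_rot"],s["time"],s["ft_force"],s["width"])
E
```

```text
[ 0.61462858 -0.33127088  0.12476121] [4.61322280e-01 8.87222238e-01 2.59653899e-04 4.28789412e-03] 4.85 [ 3.70112843 -0.86607252  7.0617993 ] 0.02913190785667837
```

View pics/w2.png

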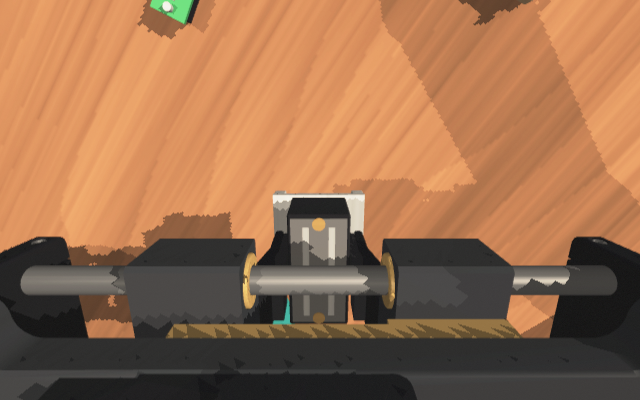

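{"fn": "play_rows", "kwargs": {
  "moves": [
    [[4,2.7,-2],[0,0,0.1],2],
    [[8.5,5.8,-4],[0,0,0.25],2],
    [[13,8.8,-5],[0,0,0.4],2],
    [[16.5,11.2,-5],[0,0,0.496],2],
    [[18,12.2,-5],[0,0,0.496],2],
    [[18,12.2,-5],[0,0,0.496],2],
    [[18,12.2,-5],[0,0,0.496],2]
  ]
}}

```text
time: 5.72
ee_pos: [0.6082, -0.1154, 0.1643]
eef_rot: [0.666, 0.746, -0.0, 0.0]
ft_force: [-0.3, -0.1, -1.5]
width: 0.0287
```

```bash
python3 - <<'E'
from h import *
c=camera("wrist");save(c,"w3");s=read_state();print(s["ee_pos"],s["eef_rot"],s["time"],s["ft_force"],s["width"])
for q in ["jig_rails","jig_landing","jig_mouth"]:
    print(q,[(np.round(r["at"]).tolist(),round(r["conf"],2),at_z(c,r["at"],.042 if q!="jig_landing" else .022).round(4).tolist()) for r in recognise(c,q)])
E
```

```text
[ 0.60819741 -0.11550775  0.16425149] [ 6.65791009e-01  7.46138154e-01 -4.17946907e-04  1.12530812e-04] 5.775 [ 0.82309023 -0.75888003 -1.94816396] 0.0290019450262884
jig_rails []
jig_landing [([319.0, 92.0], 0.94, [0.5987, -0.0258, 0.022])]
jig_mouth [([321.0, 236.0], 0.45, [0.6153, -0.1573, 0.042])]
```

View pics/w3.png

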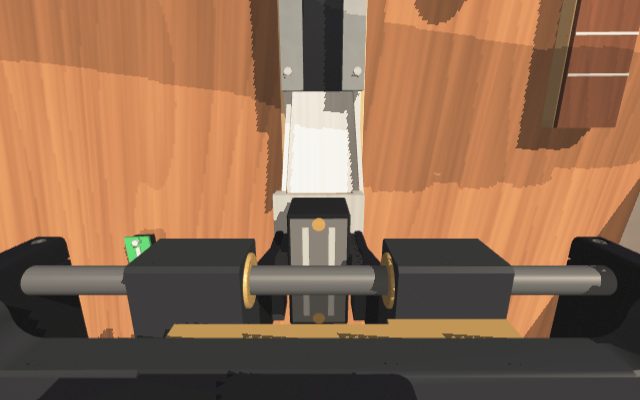

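```bash
python3 - <<'E'
from h import *
c=camera("wrist");save(c,"w3c",(260,0,385,125),4.8)
E
```

```text
(no output)
```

View pics/w3c.png

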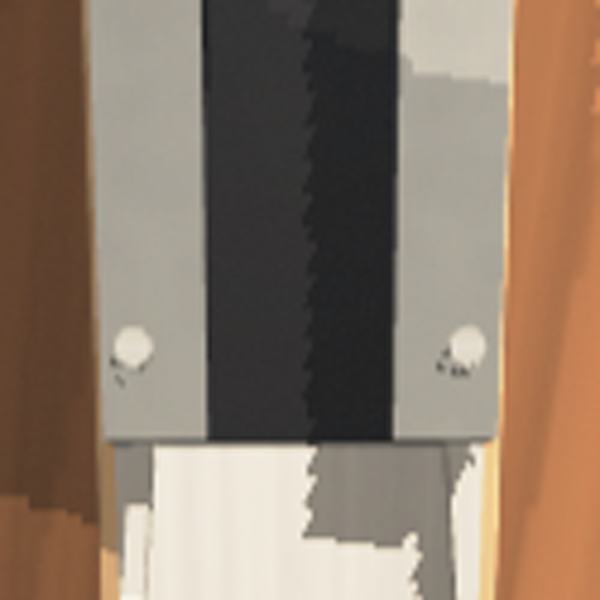

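```bash
python3 - <<'E'
from h import *
from scipy.spatial.transform import Rotation as R
c=camera("wrist")
f=lambda x,y:(260-.5+x/4.8,-.5+y/4.8)
for a,b in [((208,439),(203,2)),((393,439),(401,2)),((105,440),(83,2)),((495,438),(514,2))]:
    A=at_z(c,f(*a),.042);B=at_z(c,f(*b),.042);d=B-A;print(A.round(4),B.round(4),np.degrees(np.arctan2(-d[0],d[1])))
s=read_state();M=R.from_quat(s["eef_rot"]).as_matrix();print(s["ee_pos"],M.round(3),np.degrees(np.arctan2(M[1,1],M[0,1])))
# pickup held top & blades
save(c,"w3d",(265,185,375,330),4)
E
```

```text
[ 0.5852 -0.0264  0.042 ] [0.5775 0.0413 0.042 ] 6.42863288094548
[ 0.6177 -0.0227  0.042 ] [0.6099 0.045  0.042 ] 6.515191653255579
[ 0.5671 -0.0286  0.042 ] [0.5579 0.0391 0.042 ] 7.724081414852229
[ 0.6356 -0.0205  0.042 ] [0.6284 0.0471 0.042 ] 6.025941560538946
[ 0.60828859 -0.1138223   0.16439044] [[-0.115  0.993 -0.   ]
 [ 0.993  0.115 -0.   ]
 [-0.    -0.    -1.   ]] 6.59164088847001
```

View pics/w3d.png

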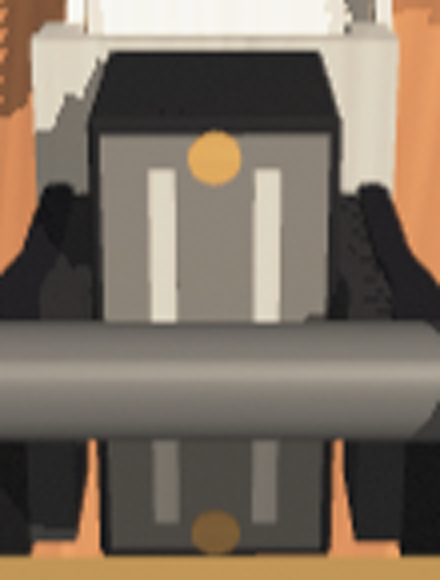

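{"fn": "play_rows", "kwargs": {
  "moves": [
    [[2.5,0.2,2],[0,0,0],2],
    [[4.2,0.35,6],[0,0,0],2],
    [[4.2,0.35,10],[0,0,0],2],
    [[4.2,0.35,11.8],[0,0,0],2],
    [[4.2,0.35,12.3],[0,0,0],2],
    [[4.2,0.35,12.6],[0,0,0],2],
    [[4.2,0.35,12.7],[0,0,0],2]
  ]
}}

```text
time: 6.9
ee_pos: [0.6078, -0.0711, 0.0387]
eef_rot: [0.665, 0.747, 0.0, 0.001]
ft_force: [0.6, -0.8, -1.5]
width: 0.0284
```

```bash
python3 - <<'E'
from h import *
c=camera("wrist");save(c,"w4");c=camera("side");save(c,"s4",(220,150,380,270),5);s=read_state();print(s["ee_pos"],s["eef_rot"],s["time"],s["ft_force"],s["width"])
E
```

```text
[ 0.60750269 -0.07104154  0.03839557] [6.64984442e-01 7.46856901e-01 3.09305495e-04 6.04013968e-04] 7.0 [ 0.742428    0.45783395 -1.65093976] 0.028813486825616498
```

View pics/w4.png

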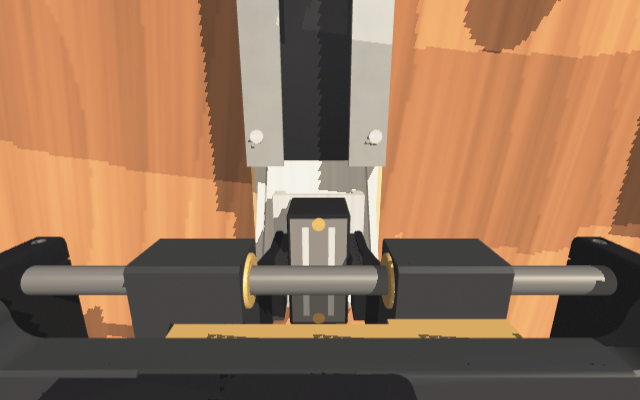

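View pics/s4.png

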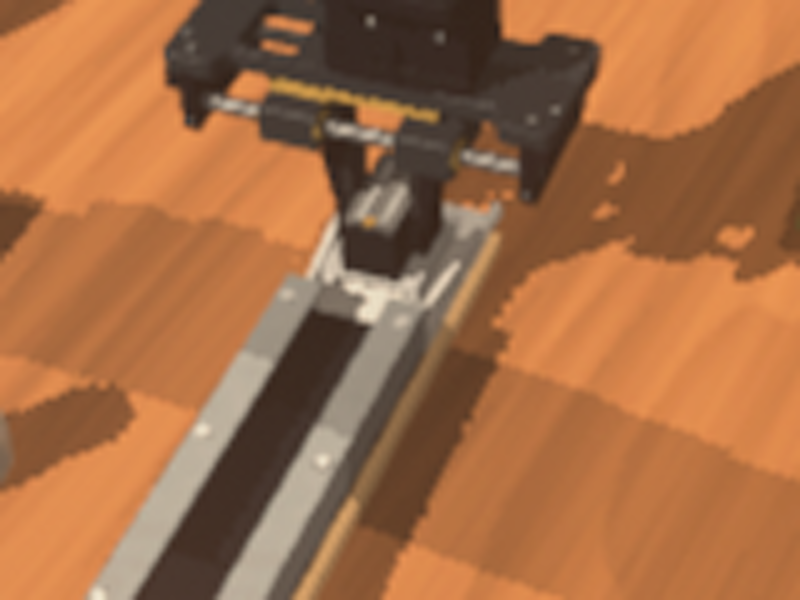

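```bash
python3 - <<'E'
from h import *
c=camera("wrist");save(c,"w4c",(230,90,410,225),4.4)
E
```

```text
(no output)
```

View pics/w4c.png

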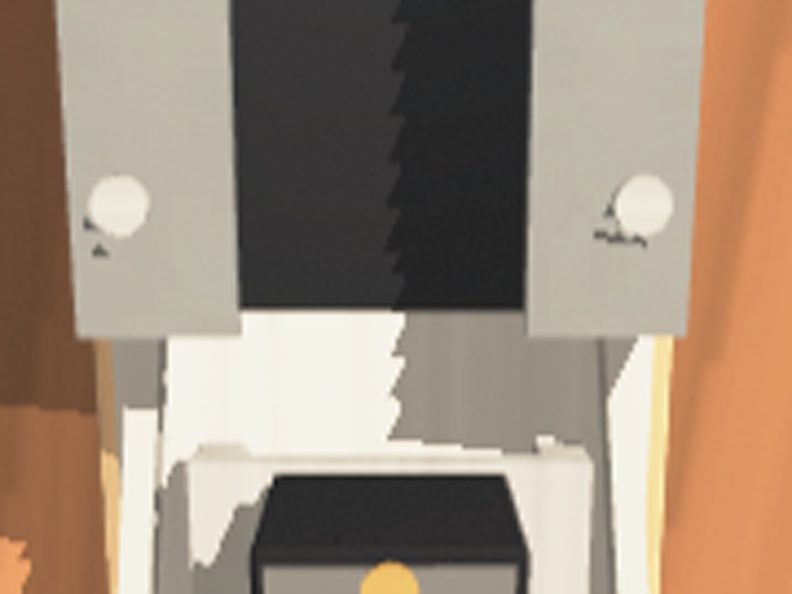

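{"fn": "play_rows", "kwargs": {
  "moves": [
    [[0,-0.07,0.05],[0,0,0],2],
    [[0,-0.07,0.15],[0,0,0],2],
    [[0,-0.07,0.2],[0,0,0],2],
    [[0,-0.07,0.2],[0,0,0],2]
  ]
}}

```text
time: 7.55
ee_pos: [0.6065, -0.0711, 0.0372]
eef_rot: [0.665, 0.747, -0.0, 0.0]
ft_force: [-7.2, -0.1, 14.2]
width: 0.029
```

{"fn": "play_rows", "kwargs": {
  "moves": [
    [[0,0,-0.06],[0,0,0],2],
    [[0,0,-0.06],[0,0,0],4],
    [[0,0,-0.06],[0,0,0],4.5],
    [[0,0,-0.06],[0,0,0],4.5],
    [[0,0,-2],[0,0,0],4.5],
    [[0,0,-5],[0,0,0],4.5],
    [[-2,0,-6],[0,0,0],4.5],
    [[-4,0,-6],[0,0,0],3]
  ]
}}

```text
time: 8.55
ee_pos: [0.612, -0.1115, 0.0977]
eef_rot: [0.665, 0.747, 0.001, 0.001]
ft_force: [-0.8, -0.8, -0.5]
width: 0.0405
```

```bash
python3 - <<'E'
from h import *
c=camera("wrist");save(c,"w5");s=read_state();print(s["ee_pos"],s["eef_rot"],s["time"],s["ft_force"],s["width"])
E
```

```text
[ 0.61132817 -0.11556686  0.09638371] [ 6.66243210e-01  7.45733343e-01 -4.95689328e-04  1.23310707e-03] 8.6 [-0.71126723 -3.85144623 -0.49199566] 0.037318677900268486
```

View pics/w5.png

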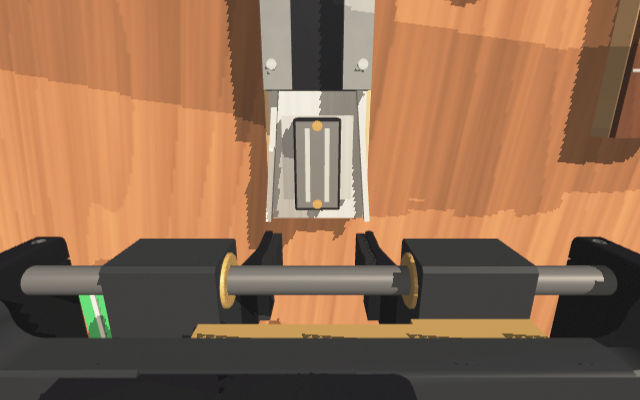

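{"fn": "play_rows", "kwargs": {
  "moves": [
    [[-1.3,-0.05,0],[0,0,0],0],
    [[-1.3,-0.05,1],[0,0,0],0],
    [[-1.3,-0.05,3],[0,0,0],0],
    [[-1.3,-0.05,4.8],[0,0,0],0],
    [[-1.3,-0.05,5.15],[0,0,0],0],
    [[-1.3,-0.05,5.15],[0,0,0],0]
  ]
}}

```text
time: 9.35
ee_pos: [0.6118, -0.1234, 0.0437]
eef_rot: [0.665, 0.747, -0.0, -0.0]
ft_force: [0.3, -0.5, 0.7]
width: 0.0002
```

{"fn": "play_rows", "kwargs": {
  "moves": [
    [[0.5,0,0],[0,0,0],0],
    [[1,0,0],[0,0,0],0],
    [[1.4,0,0],[0,0,0],0],
    [[1.8,0,0],[0,0,0],0],
    [[2.2,0,0],[0,0,0],0],
    [[2.6,0,0],[0,0,0],0],
    [[3,0,0],[0,0,0],0],
    [[3.4,0,0],[0,0,0],0]
  ]
}}

```text
time: 10.35
ee_pos: [0.6079, -0.0897, 0.0441]
eef_rot: [0.665, 0.747, -0.0, 0.0]
ft_force: [0.1, -1.6, 0.1]
width: 0.0005
```

```bash
python3 - <<'E'
from h import *
c=camera("wrist");save(c,"w6");s=read_state();print(s["ee_pos"],s["eef_rot"],s["time"],s["ft_force"],s["width"])
E
```

```text
[ 0.60790573 -0.08888869  0.04405769] [ 6.64680998e-01  7.47127261e-01  1.12569672e-04 -1.21928039e-04] 10.4 [-0.07083704  0.01515822  0.61076591] -1.6693106200681195e-05
```

View pics/w6.png

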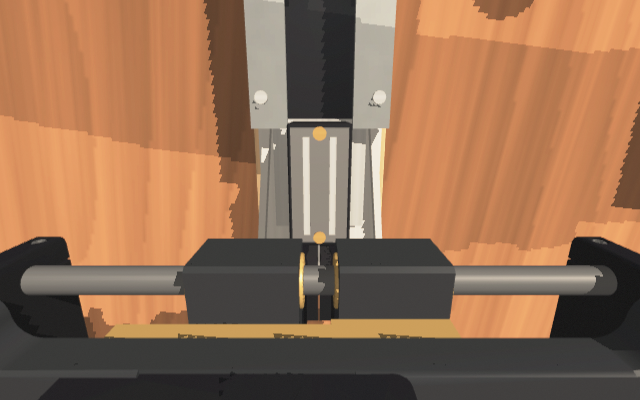

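{"fn": "play_rows", "kwargs": {
  "moves": [
    [[0.4,0,-0.2],[0,0,0],0],
    [[0.8,0,-0.2],[0,0,0],0],
    [[1.2,0,-0.2],[0,0,0],0],
    [[1.6,0,-0.2],[0,0,0],0],
    [[2,0,-0.2],[0,0,0],0],
    [[2.4,0,-0.2],[0,0,0],0],
    [[2.8,0,-0.2],[0,0,0],0],
    [[3.2,0,-0.2],[0,0,0],0]
  ]
}}

```text
time: 11.4
ee_pos: [0.6042, -0.0579, 0.0461]
eef_rot: [0.665, 0.747, -0.0, 0.0]
ft_force: [0.3, -1.5, -0.4]
width: 0.0005
```

```bash
python3 - <<'E'
from h import *
c=camera("wrist");save(c,"w7");s=read_state();print(s["ee_pos"],s["eef_rot"],s["time"],s["ft_force"],s["width"])
E
```

```text
[ 0.60422943 -0.05709991  0.0460811 ] [ 6.64674824e-01  7.47132752e-01  1.50029723e-04 -8.15384843e-05] 11.45 [0.29497095 0.5616401  0.02259602] 0.0004124946753189485
```

View pics/w7.png

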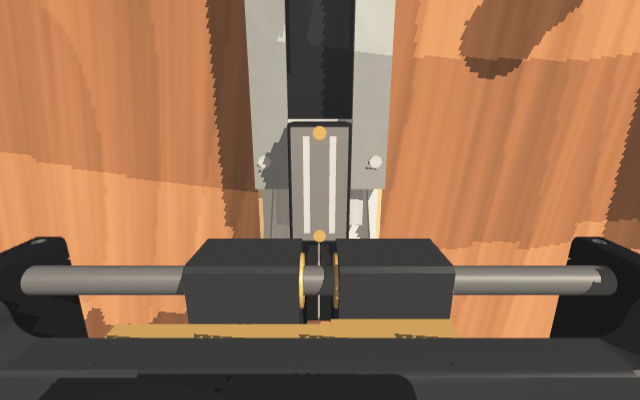

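{"fn": "play_rows", "kwargs": {
  "moves": [
    [[0.4,0,0],[0,0,0],0],
    [[0.8,0,0],[0,0,0],0],
    [[1.2,0,0],[0,0,0],0],
    [[1.6,0,0],[0,0,0],0],
    [[2,0,0],[0,0,0],0],
    [[2.4,0,0],[0,0,0],0],
    [[2.8,0,0],[0,0,0],0],
    [[3.2,0,0],[0,0,0],0]
  ]
}}

```text
time: 12.45
ee_pos: [0.6006, -0.0261, 0.0461]
eef_rot: [0.665, 0.747, 0.0, 0.0]
ft_force: [-0.1, -0.6, 0.0]
width: 0.0004
```

{"fn": "play_rows", "kwargs": {
  "moves": [
    [[0.3,0,0],[0,0,0],0],
    [[0.6,0,0],[0,0,0],0],
    [[0.9,0,0],[0,0,0],0],
    [[1.2,0,0],[0,0,0],0]
  ]
}}

```text
time: 12.95
ee_pos: [0.5992, -0.0143, 0.0461]
eef_rot: [0.665, 0.747, -0.0, 0.0]
ft_force: [0.2, -0.4, 0.5]
width: 0.0002
```

{"fn": "play_rows", "kwargs": {
  "moves": [
    [[0.3,0,0],[0,0,0],0],
    [[0.6,0,0],[0,0,0],0],
    [[0.9,0,0],[0,0,0],0],
    [[1.2,0,0],[0,0,0],0]
  ]
}}

```text
time: 13.45
ee_pos: [0.5978, -0.0023, 0.0461]
eef_rot: [0.665, 0.747, 0.0, 0.0]
ft_force: [-0.2, 0.0, 0.9]
width: 0.001
```

```bash
python3 - <<'E'
from h import *
c=camera("wrist");save(c,"w8");s=read_state();print(s["ee_pos"],s["eef_rot"],s["time"],s["ft_force"],s["width"])
E
```

```text
[ 0.59764667 -0.00160512  0.04601976] [ 6.64702962e-01  7.47107711e-01  1.13333941e-04 -1.63910379e-04] 13.5 [ 0.2171432  -0.12882212 -0.49943732] 0.00022492894582036967
```

View pics/w8.png

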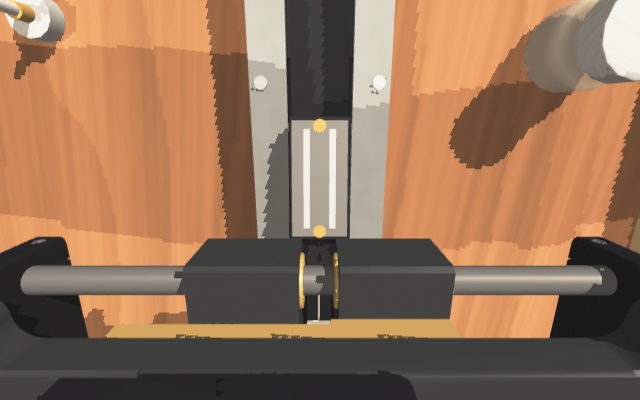

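{"fn": "play_rows", "kwargs": {
  "moves": [
    [[0.2,0,0],[0,0,0],0],
    [[0.4,0,0],[0,0,0],0],
    [[0.6,0,0],[0,0,0],0]
  ]
}}

```text
time: 13.88
ee_pos: [0.597, 0.0036, 0.046]
eef_rot: [0.665, 0.747, -0.0, -0.0]
ft_force: [-0.6, -0.6, 0.3]
width: 0.0004
```

```bash
python3 - <<'E'
from h import *
c=camera("wrist");save(c,"w9",(240,80,400,250),3.5);c=camera("side");save(c,"s9",(200,170,340,310),4.2)
s=read_state();print(s["ee_pos"],s["ft_force"])
E
```

```text
[0.59706044 0.00382348 0.04605142] [-0.57860432  0.28636452 -0.03192018]
```

View pics/w9.png

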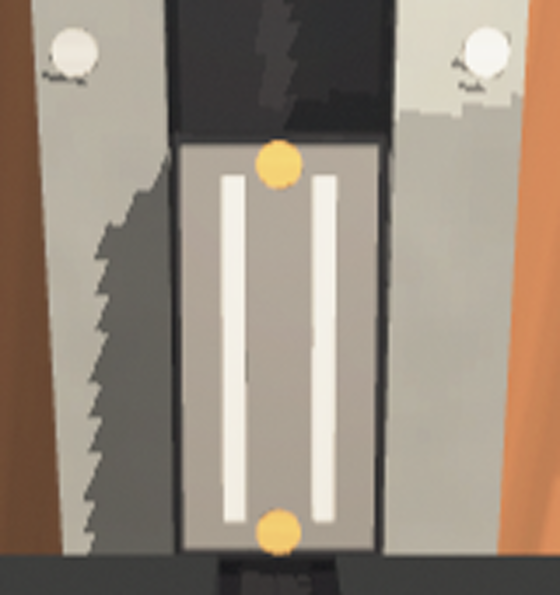

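View pics/s9.png

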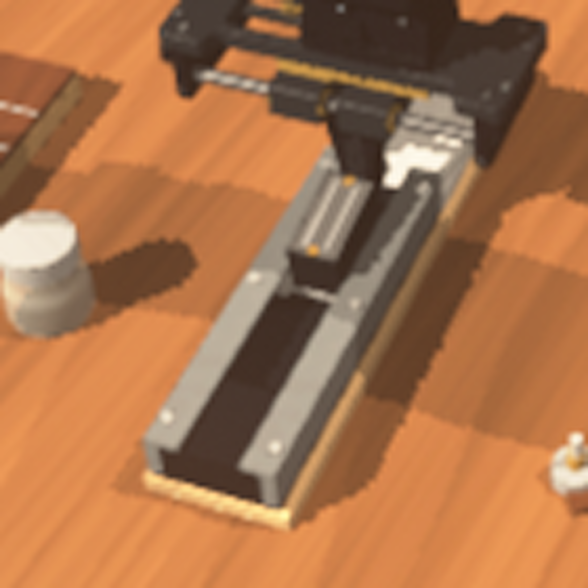

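{"fn": "play_rows", "kwargs": {
  "moves": [
    [[0.2,0,0],[0,0,0],0],
    [[0.4,0,0],[0,0,0],0],
    [[0.6,0,0],[0,0,0],0],
    [[0.8,0,0],[0,0,0],0]
  ]
}}

```text
time: 14.48
ee_pos: [0.5961, 0.0116, 0.046]
eef_rot: [0.665, 0.747, -0.0, 0.0]
ft_force: [0.6, 0.0, -0.6]
width: 0.0003
```

{"fn": "play_rows", "kwargs": {
  "moves": [
    [[0.2,0,0],[0,0,0],0],
    [[0.4,0,0],[0,0,0],0],
    [[0.6,0,0],[0,0,0],0],
    [[0.8,0,0],[0,0,0],0]
  ]
}}

```text
time: 14.98
ee_pos: [0.5952, 0.0195, 0.046]
eef_rot: [0.665, 0.747, -0.0, 0.0]
ft_force: [-0.2, -0.1, -0.4]
width: 0.0007
```

```bash
python3 - <<'E'
from h import *
c=camera("wrist");save(c,"w10",(240,80,400,250),3.5)
s=read_state();print(s["ee_pos"],s["ft_force"])
E
```

```text
[0.59519813 0.01982693 0.04606307] [-0.12718766 -1.82253985 -0.85191057]
```

View pics/w10.png

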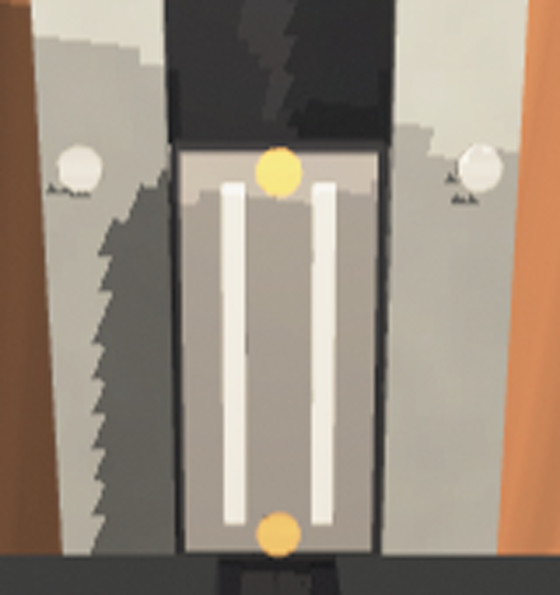

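{"fn": "play_rows", "kwargs": {
  "moves": [
    [[0.2,0,0],[0,0,0],0],
    [[0.4,0,0],[0,0,0],0],
    [[0.6,0,0],[0,0,0],0]
  ]
}}

```text
time: 15.4
ee_pos: [0.5946, 0.0255, 0.046]
eef_rot: [0.665, 0.747, 0.0, 0.0]
ft_force: [0.9, -0.8, -0.2]
width: 0.0002
```

{"fn": "play_rows", "kwargs": {
  "moves": [
    [[0.2,0,0],[0,0,0],0],
    [[0.4,0,0],[0,0,0],0]
  ]
}}

```text
time: 15.65
ee_pos: [0.5941, 0.0294, 0.0461]
eef_rot: [0.665, 0.747, -0.0, 0.0]
ft_force: [-0.3, -0.9, -0.3]
width: 0.0003
```

```bash
python3 - <<'E'
from h import *
c=camera("wrist");save(c,"w11",(240,80,400,250),3.5)
s=read_state();print(s["ee_pos"],s["ft_force"])
E
```

```text
[0.59414978 0.02949617 0.04613363] [-0.02796133 -0.517696   -0.42488337]
```

View pics/w11.png

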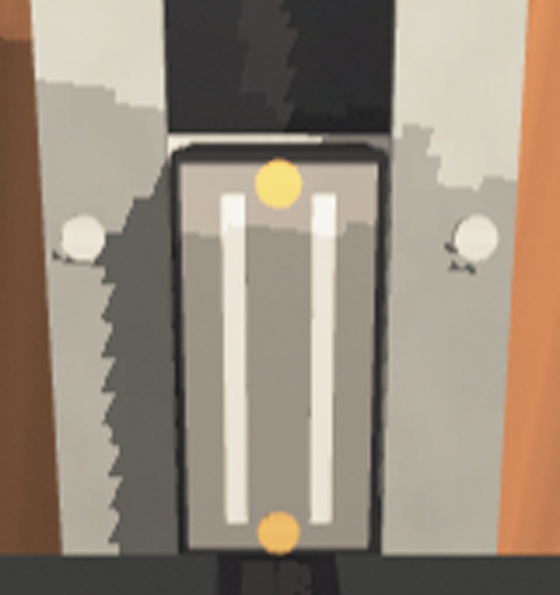

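{"fn": "play_rows", "kwargs": {
  "moves": [
    [[0.2,0,0],[0,0,0],0],
    [[0.4,0,0],[0,0,0],0]
  ]
}}

```text
time: 15.95
ee_pos: [0.5942, 0.03, 0.0465]
eef_rot: [0.666, 0.746, -0.001, 0.002]
ft_force: [-0.6, -13.1, 7.2]
width: 0.0004
```

{"fn": "play_rows", "kwargs": {
  "moves": [
    [[0.2,0,0],[0,0,0],0],
    [[0.4,0,0],[0,0,0],0]
  ]
}}

```text
time: 16.2
ee_pos: [0.5943, 0.0306, 0.047]
eef_rot: [0.667, 0.745, -0.002, 0.003]
ft_force: [-1.2, -21.8, 11.4]
width: 0.0005
```

```bash
python3 - <<'E'
from h import *
c=camera("wrist");save(c,"w12",(240,80,400,250),3.5);c=camera("side");save(c,"s12",(200,170,340,310),4.2)
s=read_state();print(s["ee_pos"],s["ft_force"])
E
```

```text
[0.59427895 0.0305027  0.0470731 ] [ -0.85823098 -18.66498521  10.57037563]
```

View pics/w12.png

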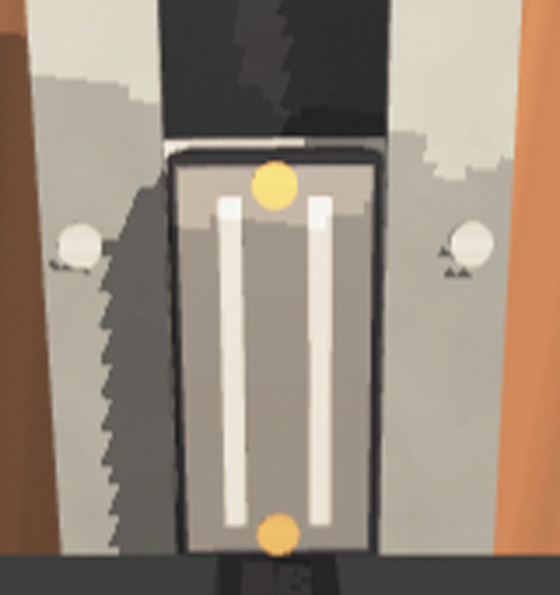

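View pics/s12.png

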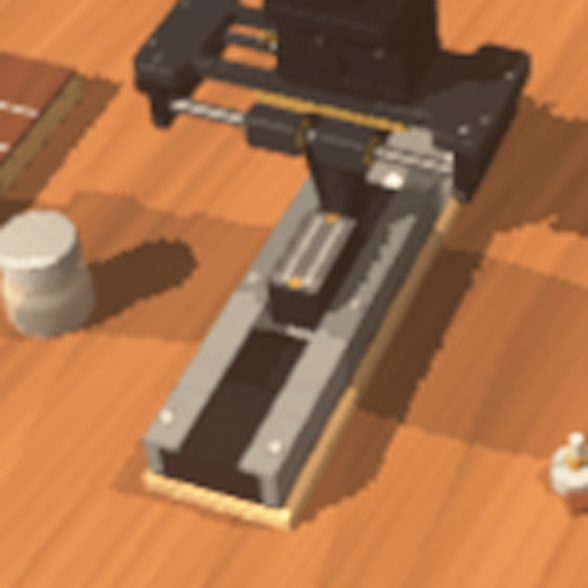

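{"fn": "play_rows", "kwargs": {
  "moves": [
    [[-0.8,0,0],[0,0,0],0],
    [[-1.4,0,0],[0,0,0],0],
    [[-1.4,0,-3],[0,0,0],0],
    [[-1.4,0,-7],[0,0,0],0],
    [[-4,0,-8],[0,0,0],0],
    [[-6,0,-8],[0,0,0],0],
    [[-6,0,-8],[0,0,0],0]
  ]
}}

```text
time: 17.18
ee_pos: [0.5996, -0.0243, 0.1249]
eef_rot: [0.666, 0.746, -0.001, -0.0]
ft_force: [-0.5, -0.6, -1.7]
width: 0.0005
```

```bash
python3 - <<'E'
from h import *
c=camera("wrist");save(c,"w13",(240,40,400,220),3.3);c=camera("side");save(c,"s13",(200,170,340,310),4.2)
s=read_state();print(s["ee_pos"],s["ft_force"],s["time"])
E
```

```text
[ 0.5994772  -0.02161196  0.12497577] [ 0.29231018  0.23677837 -0.88230246] 17.275
```

View pics/w13.png

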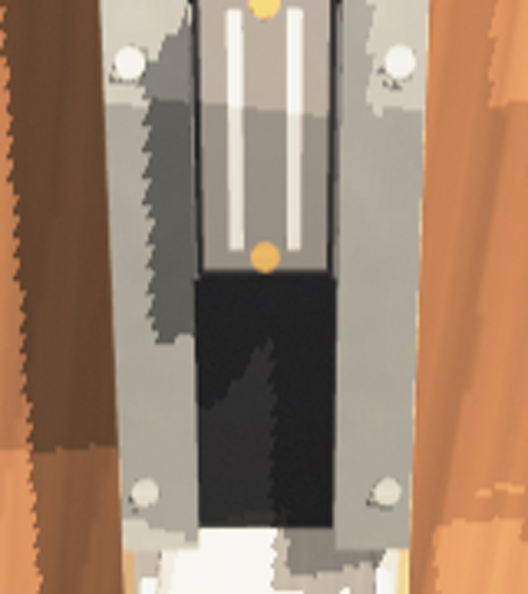

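View pics/s13.png

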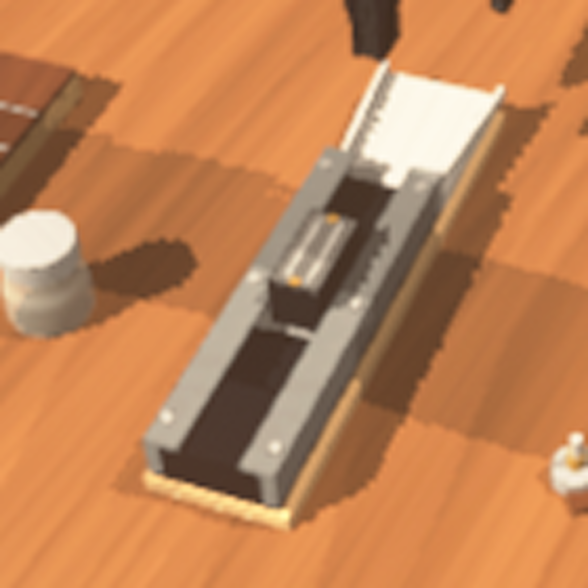

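{"fn": "play_rows", "kwargs": {
  "moves": [
    [[4,0,0],[0,0,0],0],
    [[7.7,0,0],[0,0,0],0],
    [[7.7,0,3],[0,0,0],0],
    [[7.7,0,5.5],[0,0,0],0],
    [[7.7,0,6],[0,0,0],0],
    [[7.7,0,6.1],[0,0,0],0],
    [[7.7,0,6.2],[0,0,0],0]
  ]
}}

```text
time: 18.15
ee_pos: [0.5918, 0.0545, 0.065]
eef_rot: [0.665, 0.747, 0.001, 0.0]
ft_force: [0.2, -0.1, 0.4]
width: 0.0001
```

{"fn": "play_rows", "kwargs": {
  "moves": [
    [[0,0,0.1],[0,0,0],0],
    [[0,0,0.2],[0,0,0],0],
    [[0,0,0.2],[0,0,0],0]
  ]
}}

```text
time: 18.52
ee_pos: [0.5912, 0.054, 0.0621]
eef_rot: [0.665, 0.747, 0.0, 0.0]
ft_force: [0.2, -0.6, -0.0]
width: 0.0001
```

{"fn": "play_rows", "kwargs": {
  "moves": [
    [[0,0,0.1],[0,0,0],0],
    [[0,0,0.2],[0,0,0],0],
    [[0,0,0.2],[0,0,0],0]
  ]
}}

```text
time: 18.9
ee_pos: [0.5911, 0.0541, 0.0599]
eef_rot: [0.665, 0.747, -0.0, -0.0]
ft_force: [-0.3, 0.6, -0.9]
width: 0.0006
```

{"fn": "play_rows", "kwargs": {
  "moves": [
    [[0,0,0.1],[0,0,0],0],
    [[0,0,0.2],[0,0,0],0],
    [[0,0,0.2],[0,0,0],0]
  ]
}}

```text
time: 19.27
ee_pos: [0.5913, 0.0541, 0.059]
eef_rot: [0.665, 0.747, -0.0, 0.0]
ft_force: [-4.0, -0.9, 9.6]
width: 0.0002
```

{"fn": "play_rows", "kwargs": {
  "moves": [
    [[0,0,-1.2],[0,0,0],0],
    [[3.2,0,-1.2],[0,0,0],0],
    [[3.2,0,-0.6],[0,0,0],0],
    [[3.2,0,-0.3],[0,0,0],0],
    [[3.2,0,-0.2],[0,0,0],0],
    [[3.2,0,-0.2],[0,0,0],0]
  ]
}}

```text
time: 20.02
ee_pos: [0.5876, 0.0852, 0.06]
eef_rot: [0.665, 0.747, -0.0, 0.0]
ft_force: [-0.7, -0.5, 0.5]
width: 0.0003
```

{"fn": "play_rows", "kwargs": {
  "moves": [
    [[0,0,0.1],[0,0,0],0],
    [[0,0,0.2],[0,0,0],0],
    [[0,0,0.2],[0,0,0],0]
  ]
}}

```text
time: 20.4
ee_pos: [0.5877, 0.0857, 0.059]
eef_rot: [0.665, 0.747, -0.0, 0.0]
ft_force: [-3.5, -2.1, 9.2]
width: 0.0001
```

Both ends touch at the same height, 59 mm, which is what a fully seated pickup should give. I'll retreat and take a final look.

{"fn": "play_rows", "kwargs": {
  "moves": [
    [[0,0,-2],[0,0,0],0],
    [[0,0,-7],[0,0,0],0],
    [[0,0,-12],[0,0,0],0],
    [[-5,0,-14],[0,0,0],0],
    [[-11,0,-14],[0,0,0],0],
    [[-17,0,-14],[0,0,0],0],
    [[-17,0,-14],[0,0,0],0],
    [[-17,0,-14],[0,0,0],0]
  ]
}}

```text
time: 21.4
ee_pos: [0.6073, -0.0823, 0.1989]
eef_rot: [0.665, 0.747, 0.001, 0.0]
ft_force: [0.3, -0.3, 0.4]
width: 0.0002
```

```bash
python3 - <<'E'
from h import *
c=camera("wrist");save(c,"w14");c=camera("side");save(c,"s14",(180,90,460,310),2.7)
s=read_state();print(s["ee_pos"],s["ft_force"],s["time"])
E
```

```text
[ 0.60729147 -0.0809948   0.19870615] [ 0.24643319  0.70191538 -0.19306159] 21.5
```

View pics/w14.png

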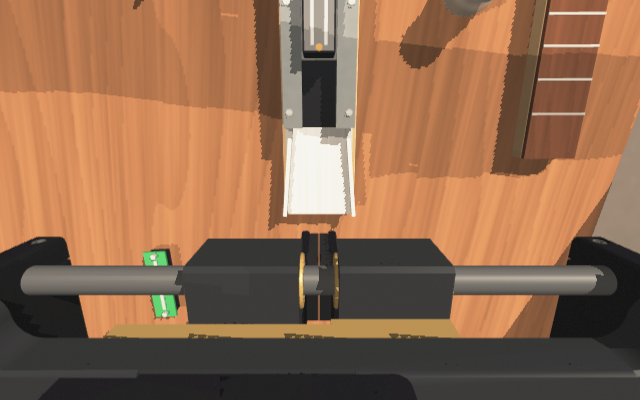

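View pics/s14.png

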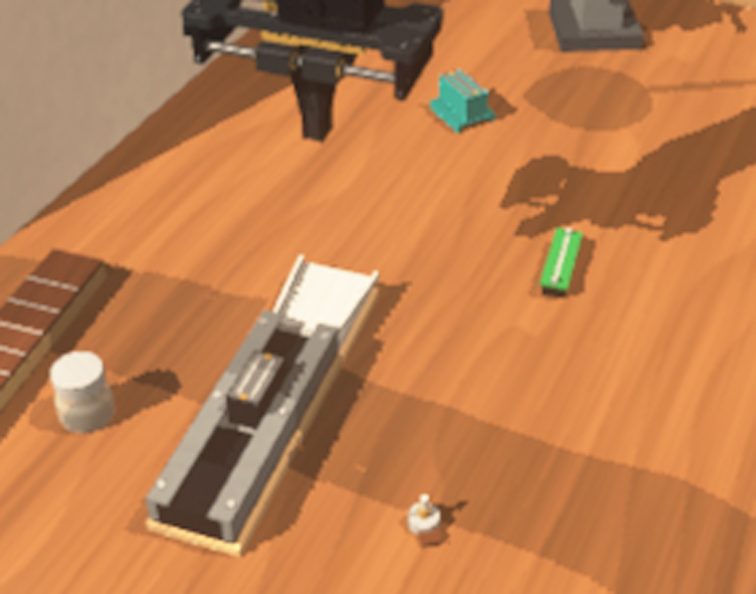

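The pickup sits straight in the slot (wrist view around (319,30)). The jar, pot, bare pickup and turquoise look-alike are where they started, and nothing touches the robot.

```bash
python3 -c "
from h import *
print(close_job())"
```

```text
the job is handed in; nothing more can be done
None
```

The steel-based pickup is in the nest, level and fully down, and the job was handed in at about 21.5 s. I set it skids down and lengthwise on the landing, then pushed it under the rails with closed fingers. It dropped in and stopped with its centre near y = 35 mm in the jig's frame; the push force there reached about 22 N.

- **Seating:** a fingertip touch of about 10 N at each end of its top met it at 59.0 mm, front and rear. That is the height for a pickup fully down in the nest; one still on the tracks would be at 64 mm.
- **Surroundings:** in the last pictures the pickup stands straight in the slot. The jar, potentiometer, bare pickup and turquoise look-alike have not moved. The screwdriver was outside those last crops, but the arm never went near it.
- **Off during the work:** while the pickup slid over the edge of the nest it tilted nose-down for a moment, then levelled. None of the final checks failed or disagreed.

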